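# Load the glass calibration slide under the stage clips

### The arm

A 7-joint arm with a two-finger parallel gripper is mounted at the origin on a cart in front of the work surface, level with it; the furniture and walls round the work are solid. World frame = base frame: x ahead of the robot, y to its left, z up, the work surface at z = 0. Lengths are in m, angles in rad, forces in N, time in s.
With the tool pointing down it reaches from about 0.425 to 0.95 m from the base axis. Payload 4.7 kg.
Tool frame: the origin (TCP) lies between the finger pads; the fingertips stand 25 mm ahead of it and the grasp point (between the pads) lies 6 mm ahead of it; x points along the fingers, z is the direction in which the jaws open and shut, and the axes are right-handed (so a half turn about x gives the same grasp; the last joint's range is limited). The gripper opens to 85 mm and grips with 20 to 120 N. Pads are 22 mm wide; open, the fingers measure 114 mm over their backs; the gripper's body (76 mm by 85 mm) begins 54 mm behind the grasp point. The pads swing forward as they close: fully open they stand 13 mm farther back than shut.
Start: joints at [1.305, 0.469, -0.049, 1.532, 0.024, 1.141, -0.082], TCP at [0.158, -0.656, 0.256] pointing down, gripper open.
Joint ranges: [-2.59, 2.59], [-0.33, 1.99], [-1.39, 1.29], [0.1, 2.45], [-1.04, 4.18], [0.21, 1.99], [-2.66, 2.66]. Speed limits (rad/s): [2.57, 2.57, 3.14, 3.14, 3.14, 3.14, 3.14].

### API

Orientations are given as a 3x3 rotation matrix whose columns are the frame's x, y, z axes.
In Python, from rig import * gives the robot as it stands. Calls block until the motion is done:
- movep(position, orientation): joint-space move of the TCP to a pose.
- move_l(position, attitude=None, feed=0.15, until_force=None): straight line of the TCP; attitude=None keeps the orientation; feed is the mean speed in m/s. With until_force (N) it stops when the force on the tool has changed by that much, and returns True; else False.
- move_joints(angles): joint-space move.
- command_gripper(opening, newtons=None): finger opening in m; newtons is the grip in N (None keeps the last); returns when the fingers have stopped.
- sleep(seconds).
- inverse_kinematics(position, orientation): joint angles nearest the present ones, or None.
- sense(): the state.
- camera(name): name is "side" or "top" or "wrist"; returns (picture, depth): 480x640x3 uint8, red, green, blue; 480x640 float32, m along the optical axis (not along the pixel's ray), 0 where there is no reading.
- camera_params(name): a dict with "K" (3x3 intrinsics, pixels), "dist" ([k1, k2, p1, p2, k3] as OpenCV has them; the pictures are not rectified), "position" and "rotation" of the camera in the world; the wrist camera has in their place "tool_from_camera" (4x4, takes a point from camera to tool coordinates, whose origin is the TCP and whose axes are the tool frame's). Camera axes: x right, y down, z forward; pixel columns grow to the right and rows downward; lengths in m; the calibration is good to about 2 mm. A picture is of the moment at which its call begins: read the wrist's pose just before it. camera_params takes no time and is no camera call.
A pose or a line that the arm cannot do raises Unreachable and nothing moves.
- finish_job(): hands the job in, once; it reports no verdict.
The state is a dict: "time_s": time; "joint_pos": joint angles; "qd": joint speeds; "joint_efforts": joint torques, N m; "position": TCP position; "tcp_rot": TCP orientation; "wrist_force": force on the tool from outside, world axes, zero at the start; "ft_torque": the same for the moment, N m; "finger_gap": finger opening in m.
Only numpy, scipy, OpenCV 4.12 (cv2) and the standard library are available. Lean on these libraries where they do the work, as an engineer would, in place of code of your own. Each camera call takes 0.05 s, during which the arm holds its last target.

### The job

Pick up the framed glass calibration slide by its blue fin, lay it flat on the near end of the black inspection stage and slide it along the bed under the two sprung clips, so that both ride up over its front bar and snap down on the glass. Keep sliding until it is fully home, pressing it against the brass end stop with about 10 N for a moment, but never with 20 N or more. Then let go and leave it lying flat there, with the other things on the belt left alone; mind the tall post just ahead of the robot.

Things in the scene. Friction and masses are not known exactly. Their poses are not given: they have to be found in the camera images.
- slide_fin (a point): Centre of the blue grip fin of the loose slide (glass plate with black dots in an aluminium frame, about 130 g). The slide's axes: x from fin to front bar, z up when flat. The fin is a block 12 mm in x, 30 mm in y, from 9 to 46 mm above the slide's underside; this point is 28 mm above the underside, 94 mm behind the front edge, 6 mm ahead of the rear edge.
- slide_front (a point): Middle of the slide's front edge, at its underside; same axes. The slide is 100 mm long in x and 70 mm wide in y. Its frame bars are 10 mm high, the glass between them 5 mm, so the front bar (8 mm long in x) stands 5 mm over the glass.
- stage_bed (a point): Point on the centre line of the flat bed of the fixed black stage, 12 mm above the belt. x is the slide-in direction, z up. The bed reaches from x = -85 mm (open near end) to +115 mm, 50 mm to either side. A post 36 mm square and 1 m high stands at world x 0.288, y -0.071 m, right of the belt: an arm that starts right of it must rise nearly upright to turn past it.
- guide_mouth (a point): Point on the bed's centre line at the mouth of the side guides, 12 mm beyond point stage_bed; same axes. The mouth is flared, about 85 mm wide here; from 20 to 46 mm beyond this point the guides, 7 mm high, run parallel, 74 mm apart. The bed is slippery, but pressing the slide down on it while pushing adds friction that can feel like the stop.
- clip_noses (a point): Point on the bed midway between the noses of the two steel leaf clips (at y = +20 and -20 mm, 11 mm wide, hinged 52 mm beyond), 46 mm beyond point stage_bed. Noses are 8 mm thick, 4.5 mm over the bed at rest; turned-up tips reach back 15 mm and rise to 14 mm. Sprung down with 2 to 3 N each; riding up takes a push of 5 to 15 N in all. They snap down behind the bar when the front edge is 12 mm past this point.
- stop_zone (a point): Point on the bed, 69 mm beyond point stage_bed; same axes. The face of the brass end stop (18 mm wide, 11 mm high, on the centre line) is clamped anywhere within 8 mm before or beyond this point; its setting is not measured and must be felt. The slide is home when its front edge meets that face; sliding there with the clips on the glass takes only about 1 to 3 N.
- clip_left (a joint): Lift angle of the clip at the stage's +y side, rad: 0 at rest on its lower limit, about 0.01 snapped down on the glass, about 0.1 while riding on the front bar; at most 0.5.
- clip_right (a joint): The same for the clip at the stage's -y side.
- tape_roll: Orange tape roll, 68 mm across, 12 mm high, lying flat; bystander, origin under its centre.
- capacitor_a: Black can capacitor, 30 mm across, 47 mm high; bystander, origin under its centre.
- capacitor_b: The same kind of capacitor; bystander.
- marker_pen: Blue and white marker, 134 mm long, lying; bystander, origin under its centre.
- tweezers_a: Steel tweezers, 122 mm long, lying; bystander, origin under its centre.
- copper_coil: Copper-wound ring coil, 40 mm across, 17 mm high, lying flat; bystander, origin under its centre.

How it is judged:
By the outcome, as a careful person would: the job done as asked, in the order asked, and still so for the second after the job is handed in, with the robot touching nothing.
It also fails if it takes over 72 s, if anything falls off the work surface, if the arm or the gripper's body presses on something with over 40 N, if the wrist force passes 120 N, or if a joint passes its speed limit or range.

## Working session

There is one attempt and no reset: what is moved stays moved. The work goes in short steps, each a Python script; the robot and the scene stay as the last script left them, time stands still between calls to the robot, and variables do not carry over. Pictures are saved under pics/ and viewed, and the job is handed in when it is done.

```bash
ls; mkdir -p pics; python3 - <<'E'
from rig import *
import cv2
s=sense();print(s)
for n in("side","top","wrist"):
    p,d=camera(n);cv2.imwrite(f"pics/{n}0.png",p[:,:,::-1])
    import numpy as np
    np.save(f"pics/{n}0d.npy",d)
    print(n,camera_params(n))
E
```

```text
pics
{'time_s': 0.0, 'joint_pos': array([ 1.30509535,  0.46941406, -0.04858464,  1.53370892,  0.02407669,
        1.14097473, -0.08232667]), 'qd': array([-0.00076996, -0.00099797, -0.0007826 , -0.00035279,  0.00204851,
       -0.00101554, -0.00020729]), 'joint_efforts': array([ 2.42927035e-04, -5.10304320e+01, -4.67291800e-02, -2.37707484e+01,
        1.06088936e-02,  7.55223708e-03, -6.82370725e-06]), 'position': array([ 0.15823695, -0.65563766,  0.25527343]), 'tcp_rot': array([[-5.02843876e-04,  9.72096604e-01,  2.34580348e-01],
       [ 1.85348482e-03,  2.34580880e-01, -9.72094839e-01],
       [-9.99998156e-01, -5.40208234e-05, -1.91972385e-03]]), 'wrist_force': array([-0.51662897,  0.20592449, -0.69640839]), 'ft_torque': array([-0.00545082,  0.00959535,  0.03548053]), 'finger_gap': 0.08551300949251923}
side {'K': array([[621.85368044,   0.        , 324.47217302],
       [  0.        , 621.85368044, 248.35311865],
       [  0.        ,   0.        ,   1.        ]]), 'dist': array([0.04448443, 0.        , 0.        , 0.        , 0.        ]), 'position': array([0.5363741 , 0.974912
[... 543 characters left out ...]
    [-0.99946763,  0.03056297,  0.01141803],
       [-0.01226643, -0.02771701, -0.99954055]])}
wrist {'K': array([[343.18726566,   0.        , 322.72445225],
       [  0.        , 343.18726566, 236.88159854],
       [  0.        ,   0.        ,   1.        ]]), 'dist': array([-0.0601465,  0.       ,  0.       ,  0.       ,  0.       ]), 'tool_from_camera': array([[-3.23263101e-04, -3.11714696e-01,  9.50175691e-01,
        -1.18101500e-01],
       [-4.70859007e-04, -9.50175588e-01, -3.11714822e-01,
         8.01441033e-02],
       [ 9.99999837e-01, -5.48164683e-04,  1.60383034e-04,
        -2.48140062e-04],
       [ 0.00000000e+00,  0.00000000e+00,  0.00000000e+00,
         1.00000000e+00]])}
```

View pics/side0.png

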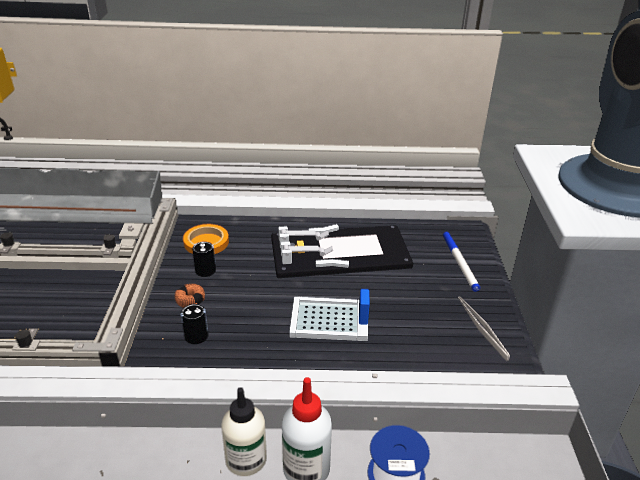

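View pics/top0.png

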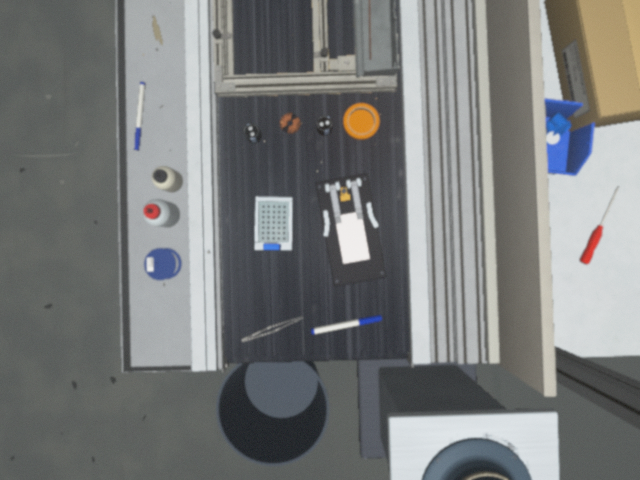

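View pics/wrist0.png

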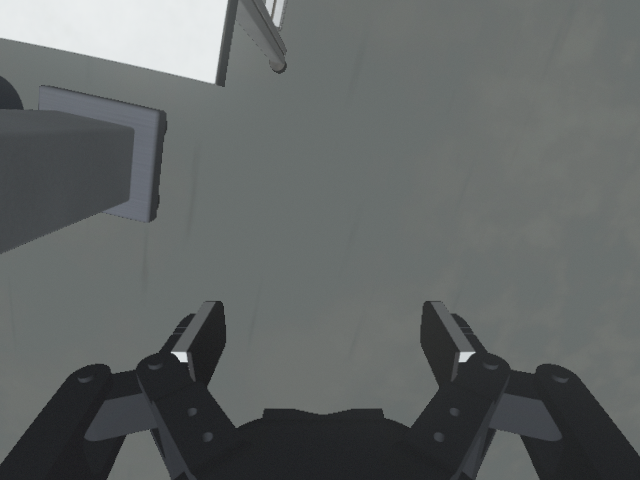

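```bash
python3 - <<'E'
import cv2
p=cv2.imread("pics/top0.png")
cv2.imwrite("pics/top0a.png",cv2.resize(p[165:295,235:395],None,fx=5,fy=4.6 if 0 else 5,interpolation=cv2.INTER_CUBIC)[:600*2][:650])
c=cv2.resize(p[170:290,240:400],None,fx=5,fy=5,interpolation=cv2.INTER_CUBIC);cv2.imwrite("pics/top0b.png",c)
p=cv2.imread("pics/side0.png")
c=cv2.resize(p[215:347,265:425],None,fx=5,fy=5,interpolation=cv2.INTER_CUBIC)[:600];cv2.imwrite("pics/side0b.png",p[0:1,0:1] if 0 else cv2.resize(p[218:346,262:422],None,fx=4.6,fy=4.6,interpolation=cv2.INTER_CUBIC))
E
```

```text
(no output)
```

View pics/top0b.png

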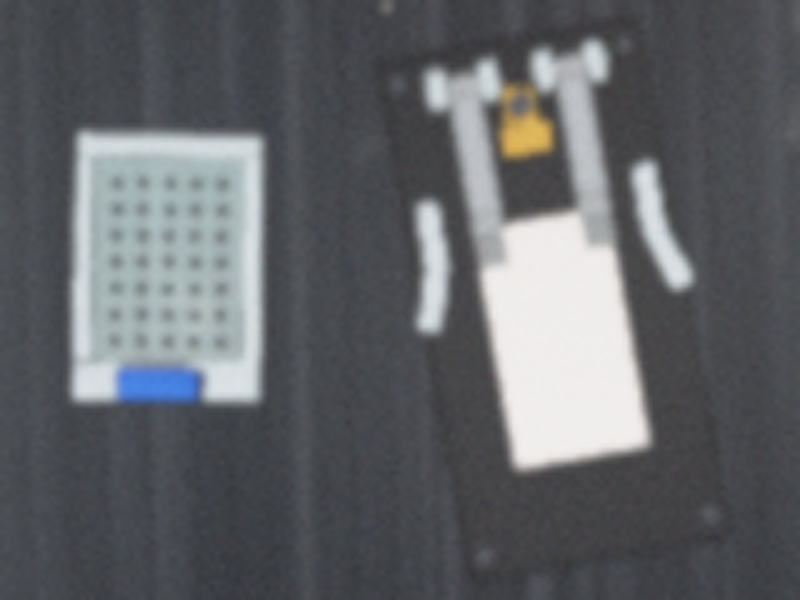

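View pics/side0b.png

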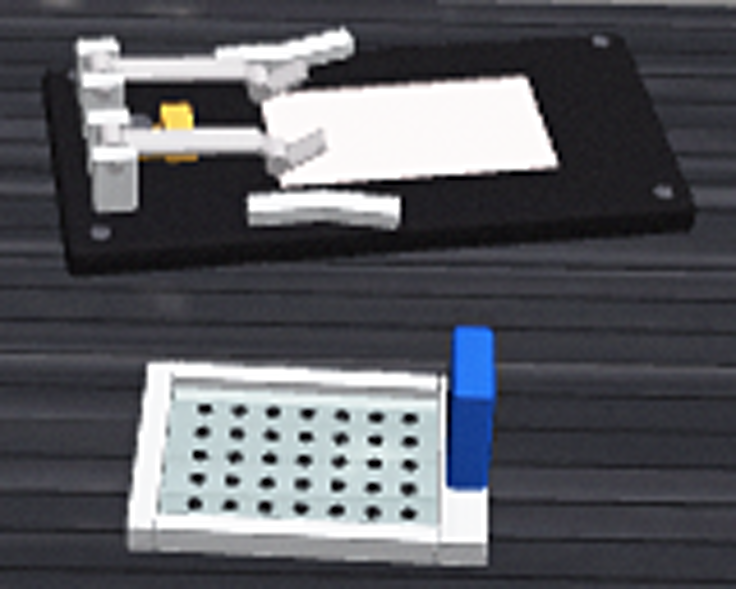

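```bash
cat > h.py <<'E'
import numpy as np,cv2
from rig import *
def ray(cp,uv,z,pos=None,rot=None):
    pos=cp["position"] if pos is None else pos; rot=cp["rotation"] if rot is None else rot
    n=cv2.undistortPoints(np.array(uv,float).reshape(-1,1,2),cp["K"],cp["dist"]).reshape(-1,2)
    d=np.c_[n,np.ones(len(n))]@rot.T
    t=(z-pos[2])/d[:,2]
    return pos+d*t[:,None]
def wpose(s,cp):
    T=cp["tool_from_camera"];R=s["tcp_rot"]
    return s["position"]+R@T[:3,3],R@T[:3,:3]
E
python3 - <<'E'
from h import *
np.set_printoptions(precision=4,suppress=True)
cp=camera_params("top")
def f(l,z,c="top",o=(240,170),k=5.):
    return ray(camera_params(c),np.array(l,float)/k+np.array(o),z)
st=f([(379,62),(635,17),(727,540),(476,577)],.012);print(st)
sl=f([(80,130),(263,133),(262,403),(72,403)],.010);print(sl)
fin=f([(117,368),(201,370),(203,400),(119,402)],.046);print(fin,fin.mean(0))
for q in(st,sl):
    fm=(q[0]+q[1])/2;bm=(q[2]+q[3])/2;v=fm-bm;print("front",fm,"back",bm,"len",np.hypot(*v[:2]),np.hypot(*(q[0]-q[1])[:2]),"yaw",np.degrees(np.arctan2(v[1],v[0])))
print("pad",f([(482,265),(578,212),(650,445),(517,470)],.012))
print("noses",f([(487,250),(595,235)],.0125))
print("stop",f([(503,158),(552,152)],.023))
# side
k=4.6;o=(262,218)
s=f([(42,73),(620,37),(694,205),(72,262)],.012,"side",o,k);print(s)
s=f([(150,363),(446,377),(488,545),(130,530)],.010,"side",o,k);print(s)
s=f([(455,328),(492,328),(494,395),(452,395)],.046,"side",o,k);print(s,s.mean(0))
d=np.load("pics/top0d.npy");print(d[240:260:5,270],d[268,350],d[200,300])
E
```

```text
[[0.5938 0.2843 0.012 ]
 [0.6077 0.1876 0.012 ]
 [0.4106 0.1597 0.012 ]
 [0.3996 0.2539 0.012 ]]
[[0.5719 0.3978 0.01  ]
 [0.5686 0.3288 0.01  ]
 [0.467  0.3321 0.01  ]
 [0.4691 0.4036 0.01  ]]
[[0.4814 0.3824 0.046 ]
 [0.4798 0.3519 0.046 ]
 [0.4689 0.3515 0.046 ]
 [0.4691 0.382  0.046 ]] [0.4748 0.3669 0.046 ]
front [0.6007 0.2359 0.012 ] back [0.4051 0.2068 0.012 ] len 0.19781286292542133 0.09769507383022336 yaw 8.47867329106863
front [0.5702 0.3633 0.01  ] back [0.4681 0.3678 0.01  ] len 0.1022683568209734 0.06907099790348359 yaw -2.5561312379236396
pad [[0.5162 0.248  0.012 ]
 [0.535  0.2114 0.012 ]
 [0.4469 0.1873 0.012 ]
 [0.4391 0.2373 0.012 ]]
noses [[0.5218 0.246  0.0125]
 [0.5261 0.2053 0.0125]]
stop [[0.5553 0.2392 0.023 ]
 [0.5569 0.221  0.023 ]]
[[0.6105 0.1918 0.012 ]
 [0.4155 0.1635 0.012 ]
 [0.4007 0.2577 0.012 ]
 [0.594  0.2924 0.012 ]]
[[0.5683 0.3366 0.01  ]
 [0.4819 0.3403 0.01  ]
 [0.4733 0.4098 0.01  ]
 [0.5707 0.4065 0.01  ]]
[[0.4822 0.3614 0.046 ]
 [0.4719 0.361  0.046 ]
 [0.4728 0.3893 0.046 ]
 [0.4842 0.3896 0.046 ]] [0.4778 0.3753 0.046 ]
[1.0371 0.9977 1.0443 1.0425] 1.0248637 1.0523896
```

```bash
python3 - <<'E'
from h import *
np.set_printoptions(precision=3,suppress=True)
for c in("side","top"):
    cp=camera_params(c);R=cp["rotation"];t=cp["position"]
    P=np.array([[.288,-.071,z] for z in(-.3,0,.2,.4,.6,.9)])
    q,_=cv2.projectPoints(P,cv2.Rodrigues(R.T)[0],-R.T@t,cp["K"],cp["dist"]);print(c,q.reshape(-1,2), ((P-t)@R)[:,2])
    d=np.load(f"pics/{c}0d.npy")
    for uv in ([(320,100),(450,100),(480,60),(500,210),(480,200)] if c=="side" else [(525,200),(430,200),(470,390),(370,400),(600,300),(440,150)]):
        n=cv2.undistortPoints(np.array([[uv]],float),cp["K"],cp["dist"]).ravel()
        print(uv,t+R@np.array([*n,1])*d[uv[1],uv[0]],d[uv[1],uv[0]])
# IK exploration
s=sense()
Rd=s["tcp_rot"]
for r in(.45,.55,.65,.75,.85):
  for z in(.1,.3,.5):
    a=-1.335;p=np.array([r*np.cos(a),r*np.sin(a),z]);q=inverse_kinematics(p,Rd);print(r,z,q)
E
```

```text
side [[ 433.143  286.214]
 [ 452.858  163.08 ]
 [ 470.095   57.418]
 [ 492.425  -76.961]
 [ 522.791 -255.885]
 [ 597.974 -685.73 ]] [1.351 1.174 1.057 0.939 0.822 0.646]
(320, 100) [ 0.54  -0.04   0.133] 1.0693574
(450, 100) [ 0.318 -0.039  0.137] 1.0675352
(480, 60) [ 0.279 -0.036  0.208] 1.0242157
(500, 210) [-0.159 -1.067 -0.728] 2.4116411
(480, 200) [0.263 0.061 0.   ] 1.0675721
top [[ 467.369  318.445]
 [ 508.961  338.908]
 [ 553.081  360.61 ]
 [ 624.364  395.658]
 [ 758.079  461.361]
 [1415.317  782.353]] [1.332 1.032 0.832 0.632 0.432 0.132]
(525, 200) [ 0.534 -0.037  0.202] 0.8369294
(430, 200) [ 0.555  0.069 -0.001] 1.0416054
(470, 390) [ 0.109 -0.077 -0.322] 1.3482786
(370, 400) [ 0.008  0.147 -0.624] 1.6496925
(600, 300) [ 0.356 -0.246  0.002] 1.0293887
(440, 150) [0.65  0.046 0.001] 1.0425144
0.45 0.1 [ 1.306  0.331 -0.077  2.194  0.043  0.62  -0.135]
0.45 0.3 [ 1.314  0.06  -0.076  1.977  0.005  1.106 -0.098]
0.45 0.5 [ 1.308 -0.03  -0.064  1.623 -0.002  1.549 -0.09 ]
0.55 0.1 [ 1.307  0.459 -0.062  1.972  0.042  0.714 -0.114]
0.55 0.3 [ 1.311  0.231 -0.064  1.774  0.016  1.139 -0.091]
0.55 0.5 [ 1.302  0.151 -0.052  1.43   0.008  1.563 -0.083]
0.65 0.1 [ 1.306  0.589 -0.051  1.73   0.038  0.825 -0.096]
0.65 0.3 [ 1.306  0.397 -0.05   1.541  0.021  1.205 -0.081]
0.65 0.5 [ 1.296  0.337 -0.038  1.19   0.013  1.616 -0.074]
0.75 0.1 [ 1.304  0.729 -0.041  1.459  0.033  0.956 -0.079]
0.75 0.3 [ 1.301  0.571 -0.037  1.266  0.02   1.306 -0.07 ]
0.75 0.5 [ 1.289  0.546 -0.021  0.874  0.011  1.723 -0.061]
0.85 0.1 [ 1.3    0.89  -0.03   1.137  0.026  1.117 -0.064]
0.85 0.3 [ 1.295  0.77  -0.021  0.917  0.015  1.456 -0.056]
0.85 0.5 [ 1.283  0.857  0.013  0.317 -0.011  1.969 -0.046]
```

```bash
python3 - <<'E'
from h import *
from scipy.optimize import least_squares
np.set_printoptions(precision=4,suppress=True)
s=sense();rng=np.random.default_rng(0)
D=[]
from scipy.spatial.transform import Rotation as Ro
for i in range(60):
    r=rng.uniform(.45,.9);a=rng.uniform(-2,1);z=rng.uniform(.05,.6)
    R=Ro.from_rotvec(rng.normal(size=3)*.3).as_matrix()@Ro.from_euler('z',rng.uniform(-1,1)).as_matrix()@s["tcp_rot"]
    p=np.array([r*np.cos(a),r*np.sin(a),z])
    q=inverse_kinematics(p,R)
    if q is not None:D.append((p,R,np.array(q)))
print(len(D))
D.append((s["position"],s["tcp_rot"],s["joint_pos"]))
rz=lambda a:Ro.from_euler('z',a).as_matrix();ry=lambda a:Ro.from_euler('y',a).as_matrix()
import itertools
def fk(x,q,sg,off=0):
    h,L1,a1,a2,L2,a3,L3,o=x
    R=rz(sg[0]*q[0]);p=np.array([0,0,h])
    R=R@ry(q[1])@rz(sg[1]*q[2]);p=p+R@[a1,0,L1]
    R=R@ry(q[3]);p=p+R@[a2,0,0]
    R=R@rz(sg[2]*q[4]);p=p+R@[0,0,L2]
    R=R@ry(q[5]);p=p+R@[a3,0,0]
    R=R@rz(sg[3]*q[6]);p=p+R@[0,0,L3]
    return p,R
best=None
for sg in itertools.product((1,-1),repeat=4):
    f=lambda x:np.concatenate([fk(x,q,sg)[0]-p for p,R,q in D])
    r=least_squares(f,[.3,.4,0,0,.4,0,.2,0])
    if best is None or r.cost<best[0].cost:best=(r,sg)
r,sg=best;print(sg,r.x,np.abs(r.fun).max(),[R.T@fk(r.x,q,sg)[1] for p,R,q in D[:2]])
import pickle;pickle.dump((r.x,sg),open("fk.pkl","wb"))
E
```

```text
48
(-1, -1, -1, 1) [ 0.2139  0.5682 -0.0129 -0.0045  0.464  -0.002   0.28    0.    ] 0.04842575271727073 [array([[ 0.    ,  0.    ,  1.    ],
       [ 0.378 ,  0.9258, -0.    ],
       [-0.9258,  0.378 , -0.    ]]), array([[-0.    , -0.    ,  1.    ],
       [ 0.8383,  0.5452,  0.    ],
       [-0.5452,  0.8383, -0.    ]])]
```

```bash
cat > kin.py <<'E'
import numpy as np
from scipy.spatial.transform import Rotation as Ro
rz=lambda a:Ro.from_euler('z',a).as_matrix();ry=lambda a:Ro.from_euler('y',a).as_matrix()
def fk(x,q,allp=False):
    x=np.asarray(x).reshape(-1,3);P=[]
    R=rz(-q[0]);p=x[0]*[0,0,1]+R@(x[1]*[1,1,0])
    P.append(p)
    for k,j in enumerate([('y',1),('z',2),('y',3),('z',4),('y',5),('z',6)]):
        R=R@(ry(q[j[1]]) if j[0]=='y' else rz(-q[j[1]])); p=p+R@x[2+k]; P.append(p)
    return (P if allp else p),R
E
python3 - <<'E'
from h import *
from kin import *
from scipy.optimize import least_squares
np.set_printoptions(precision=4,suppress=True)
s=sense();rng=np.random.default_rng(0)
D=[]
for i in range(120):
    r=rng.uniform(.45,.9);a=rng.uniform(-2,1);z=rng.uniform(.05,.6)
    R=Ro.from_rotvec(rng.normal(size=3)*.3).as_matrix()@rz(rng.uniform(-1,1))@s["tcp_rot"]
    p=np.array([r*np.cos(a),r*np.sin(a),z])
    q=inverse_kinematics(p,R)
    if q is not None:D.append((p,R,np.array(q)))
x0=np.zeros(24);x0[2]=.214;x0[6+5]=.57;x0[6+11]=.46;x0[23]=.28
f=lambda x:np.concatenate([np.concatenate([fk(x,q)[0]-p for p,R,q in D]),1e-4*x])
r=least_squares(f,x0);print(r.x.reshape(-1,3),np.abs(r.fun[:-24]).max())
print([np.trace(R.T@fk(r.x,q)[1]) for p,R,q in D[:5]], D[0][1].T@fk(r.x,D[0][2])[1])
np.save("kin.npy",r.x)
for q in (s["joint_pos"],[1.3,-.3,0,.1,0,.21,0],[0,-.3,0,.1,0,.21,0],[0,-.3,0,.5,0,.21,0]):
    P,R=fk(r.x,q,True);print(np.array(P))
E
```

```text
[[ 0.      0.      0.2377]
 [ 0.     -0.0132 -0.    ]
 [-0.     -0.0132  0.2771]
 [ 0.     -0.0077  0.2771]
 [-0.     -0.0077  0.2334]
 [ 0.     -0.0002  0.2334]
 [-0.     -0.0002  0.1405]
 [-0.      0.      0.1405]] 4.3896453139069536e-10
[np.float64(0.9999999999996672), np.float64(0.9999999999998814), np.float64(1.000000000000006), np.float64(1.0000000000083984), np.float64(0.9999999999726183)] [[-0.  0.  1.]
 [-0.  1. -0.]
 [-1. -0. -0.]]
[[-0.0127 -0.0035  0.2377]
 [ 0.0074 -0.1278  0.4848]
 [ 0.033  -0.2511  0.7318]
 [ 0.0922 -0.4547  0.6341]
 [ 0.1586 -0.6561  0.5365]
 [ 0.1584 -0.656   0.396 ]
 [ 0.1583 -0.6558  0.2555]]
[[-0.0127 -0.0035  0.2377]
 [-0.0473  0.0718  0.5024]
 [-0.0767  0.1487  0.7671]
 [-0.0965  0.1913  0.9959]
 [-0.1091  0.2359  1.2246]
 [-0.1089  0.2345  1.3651]
 [-0.1085  0.2332  1.5056]]
[[ 0.     -0.0132  0.2377]
 [-0.0819 -0.0264  0.5024]
 [-0.1638 -0.0341  0.7671]
 [-0.2101 -0.0418  0.9959]
 [-0.2565 -0.042   1.2246]
 [-0.2551 -0.0422  1.3651]
 [-0.2537 -0.0422  1.5056]]
[[ 0.     -0.0132  0.2377]
 [-0.0819 -0.0264  0.5024]
 [-0.1638 -0.0341  0.7671]
 [-0.1174 -0.0418  0.9959]
 [-0.071  -0.042   1.2246]
 [-0.015  -0.0422  1.3535]
 [ 0.041  -0.0422  1.4823]]
```

```bash
python3 - <<'E'
from h import *
np.set_printoptions(precision=4,suppress=True)
q0=sense()["joint_pos"]
up=[-.05,0,.3,0,.5]
move_joints([q0[0],*up,q0[6]]);s=sense();print(s["time_s"],s["position"])
move_joints([-.62,*up,q0[6]]);s=sense();print(s["time_s"],s["position"])
yaw=np.radians(0)
R=np.array([[0,0,1],[0,1,0],[-1,0,0.]])
q=inverse_kinematics([.49,.29,.22],R);print(q)
E
```

```text
4.5167 [ 0.033  -0.2816  1.4487]
6.5417 [0.2516 0.1274 1.4492]
[-1.0934  0.3743  0.6276  1.8586 -0.2596  0.9908 -0.3549]
```

```bash
cat >> h.py <<'E'
from kin import *
from scipy.optimize import least_squares
KX=np.load("kin.npy");C=np.array([[0,0,1],[0,1,0],[-1,0,0.]])
def tfk(q):
    p,R=fk(KX,q);return p,R@C.T
def ik3(p,R,q3=0.):
    g=lambda x:np.insert(x,2,q3)
    def f(x):
        a,b=tfk(g(x));return np.r_[a-p,.3*(b-R).ravel()]
    az=np.arctan2(p[1],p[0])
    r=least_squares(f,[-az,.4,1.6,0,1.1,0],bounds=([-2.59,-.33,.1,-1.04,.21,-2.66],[2.59,1.99,2.45,4.18,1.99,2.66]))
    return g(r.x),r.cost
def Rt(yaw):
    c,s=np.cos(yaw),np.sin(yaw);return np.array([[c,-s,0],[s,c,0],[0,0,1]])@np.array([[0,0,1],[0,1,0],[-1,0,0.]])
E
python3 - <<'E'
from h import *
np.set_printoptions(precision=4,suppress=True)
q=sense()["joint_pos"];p,R=tfk(q);print(p-sense()["position"],np.abs(R-sense()["tcp_rot"]).max())
q,c=ik3(np.array([.49,.29,.22]),Rt(0));print(q,c)
assert c<1e-10
move_joints(q)
s=sense();print(s["time_s"],s["position"],s["wrist_force"]);np.save("pics/w1s.npy",np.c_[s["position"],s["tcp_rot"]])
im,d=camera("wrist");cv2.imwrite("pics/w1.png",im[:,:,::-1]);np.save("pics/w1d.npy",d)
E
```

```text
[-0. -0. -0.] 3.3306690738754696e-16
[-0.6085  0.3319  0.      1.8313 -0.      0.9784 -0.6085] 4.4469331969462644e-27
10.9333 [0.4902 0.2902 0.2203] [-0.5357  0.3465 -0.2525]
```

View pics/w1.png

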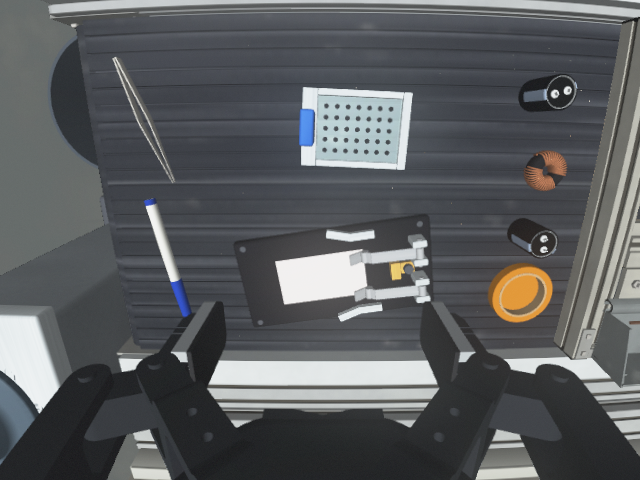

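```bash
python3 - <<'E'
import cv2
p=cv2.imread("pics/w1.png")
cv2.imwrite("pics/w1a.png",cv2.resize(p[80:180,290:420],None,fx=6,fy=6,interpolation=cv2.INTER_CUBIC))
cv2.imwrite("pics/w1b.png",cv2.resize(p[207:332,228:438],None,fx=3.8,fy=3.8,interpolation=cv2.INTER_CUBIC))
E
```

```text
(no output)
```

View pics/w1a.png

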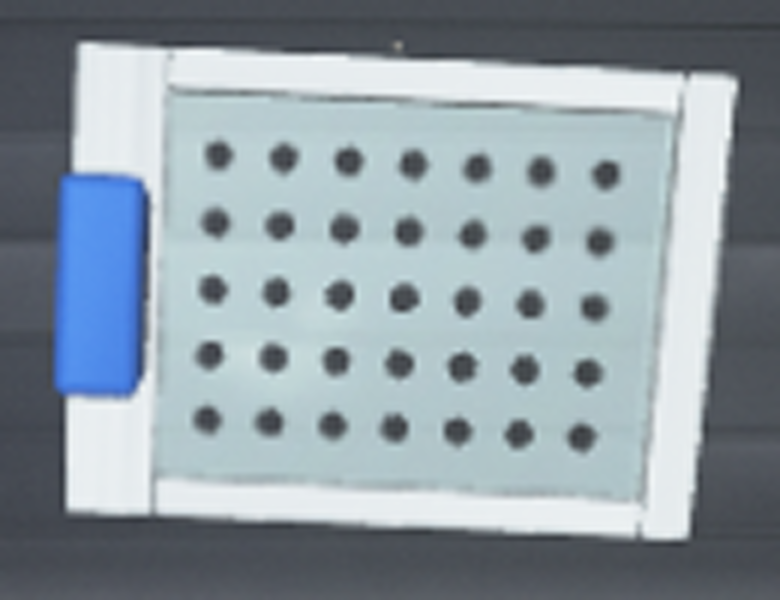

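View pics/w1b.png

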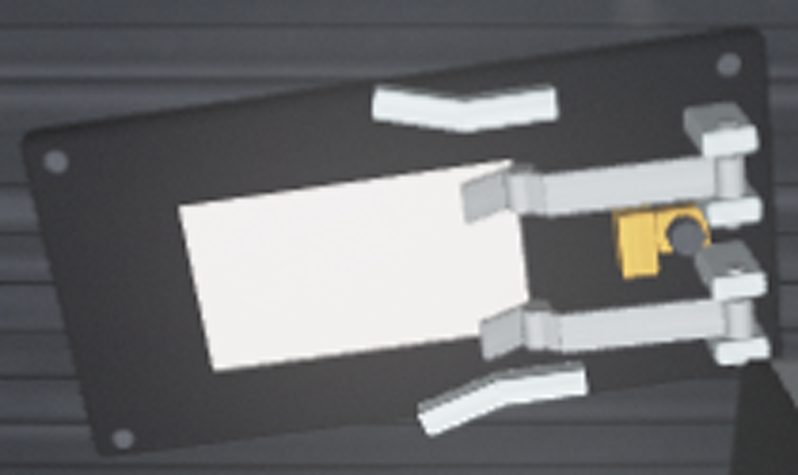

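```bash
python3 - <<'E'
from h import *
np.set_printoptions(precision=4,suppress=True)
A=np.load("pics/w1s.npy");cp=camera_params("wrist");s=dict(position=A[:,0],tcp_rot=A[:,1:])
P,R=wpose(s,cp)
f=lambda l,z,o,k:ray(cp,np.array(l,float)/k+np.array(o),z,P,R)
sl=f([(78,43),(737,75),(690,540),(66,513)],.010,(290,80),6.);print(sl)
fm=(sl[1]+sl[2])/2;bm=(sl[0]+sl[3])/2;v=fm-bm
print("slide front",fm,"back",bm,np.hypot(*v[:2]),"yaw",np.degrees(np.arctan2(v[1],v[0])))
w=sl[0]-sl[3];w2=sl[1]-sl[2];print(np.degrees(np.arctan2(-w[0],w[1])),np.degrees(np.arctan2(-w2[0],w2[1])))
dots=f([(219,155),(606,175),(581,437),(207,420)],.005,(290,80),6.);v=dots[1]-dots[0]+dots[2]-dots[3];print("dots",dots.mean(0),np.degrees(np.arctan2(v[1],v[0])))
fin=f([(62,178),(146,180),(138,395),(56,392)],.046,(290,80),6.);print("fin",fin,fin.mean(0))
st=f([(22,132),(762,32),(103,455)],.012,(228,207),3.8);print("stage",st)
sc=f([(55,161),(728,64),(123,438)],.012,(228,207),3.8);print("screws",sc)
v=sc[1]-sc[0];print(np.degrees(np.arctan2(v[1],v[0])),np.hypot(*v[:2]));v=sc[0]-sc[2];print(np.degrees(np.arctan2(-v[0],v[1])),np.hypot(*v[:2]))
print("screw ctr",(sc[1]+sc[2])/2)
pad=f([(180,207),(213,370)],.0125,(228,207),3.8);print(pad)
# nose/guide
g=f([(465,131),(558,118),(497,378),(585,367),(373,118),(425,415)],.016,(228,207),3.8);print("guide",g)
print("stop",f([(613,211),(625,278)],.023,(228,207),3.8))
E
```

```text
[[0.4729 0.4029 0.01  ]
 [0.5714 0.3989 0.01  ]
 [0.5688 0.3296 0.01  ]
 [0.4699 0.3337 0.01  ]]
slide front [0.5701 0.3643 0.01  ] back [0.4714 0.3683 0.01  ] 0.0987419174987372 yaw -2.350856882784806
-2.4875345215456193 -2.100841693714924
dots [0.5228 0.3662 0.005 ] -2.4895751356908606
fin [[0.4724 0.3824 0.046 ]
 [0.4837 0.3821 0.046 ]
 [0.4824 0.3538 0.046 ]
 [0.4711 0.3543 0.046 ]] [0.4774 0.3681 0.046 ]
stage [[0.4006 0.2582 0.012 ]
 [0.5949 0.2855 0.012 ]
 [0.4158 0.159  0.012 ]]
screws [[0.4089 0.25   0.012 ]
 [0.5867 0.2768 0.012 ]
 [0.422  0.1647 0.012 ]]
8.579164883959775 0.17989873427414976
8.757945503001618 0.08624990122970096
screw ctr [0.5044 0.2208 0.012 ]
[[0.4419 0.2369 0.0125]
 [0.4489 0.1873 0.0125]]
guide [[0.5179 0.2598 0.016 ]
 [0.5421 0.2633 0.016 ]
 [0.5288 0.1867 0.016 ]
 [0.5533 0.19   0.016 ]
 [0.4938 0.2634 0.016 ]
 [0.5088 0.1749 0.016 ]]
stop [[0.5567 0.24   0.023 ]
 [0.5611 0.2207 0.023 ]]
```

```bash
python3 - <<'E'
from h import *
np.set_printoptions(precision=4,suppress=True)
R=Rt(np.radians(-2.4))
command_gripper(.045,60)
movep([.4774,.3681,.12],R)
print(move_l([.4774,.3681,.041],feed=.08,until_force=6))
s=sense();print(s["time_s"],s["position"],s["wrist_force"],s["joint_pos"])
command_gripper(.0,60)
s=sense();print(s["time_s"],s["finger_gap"],s["wrist_force"])
move_l([.4774,.3681,.09],feed=.1)
s=sense();print(s["time_s"],s["finger_gap"],s["wrist_force"])
np.save("pics/w2s.npy",np.c_[s["position"],s["tcp_rot"]])
im,d=camera("wrist");cv2.imwrite("pics/w2.png",im[:,:,::-1])
im,d=camera("side");cv2.imwrite("pics/s2.png",im[:,:,::-1])
E
```

```text
False
13.1667 [0.4778 0.3684 0.0415] [0.2226 0.6912 0.5366] [-0.7142  0.6087 -0.017   1.8762  0.0159  0.6556 -0.7827]
13.5583 0.011143025076495205 [-0.4326 -0.1765  3.3144]
14.2 0.010923057323680244 [-1.2965  0.5492 -1.2535]
```

View pics/w2.png

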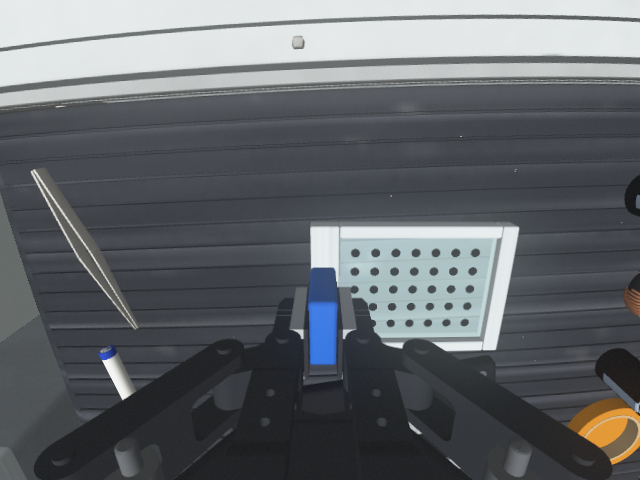

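View pics/s2.png

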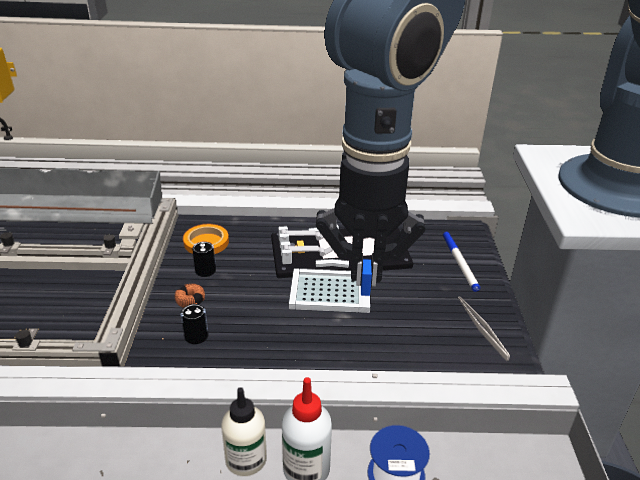

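```bash
python3 - <<'E'
import cv2
p=cv2.imread("pics/w2.png")
cv2.imwrite("pics/w2a.png",cv2.resize(p[212:362,300:525],None,fx=3.5,fy=3.5,interpolation=cv2.INTER_CUBIC))
E
```

```text
(no output)
```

View pics/w2a.png

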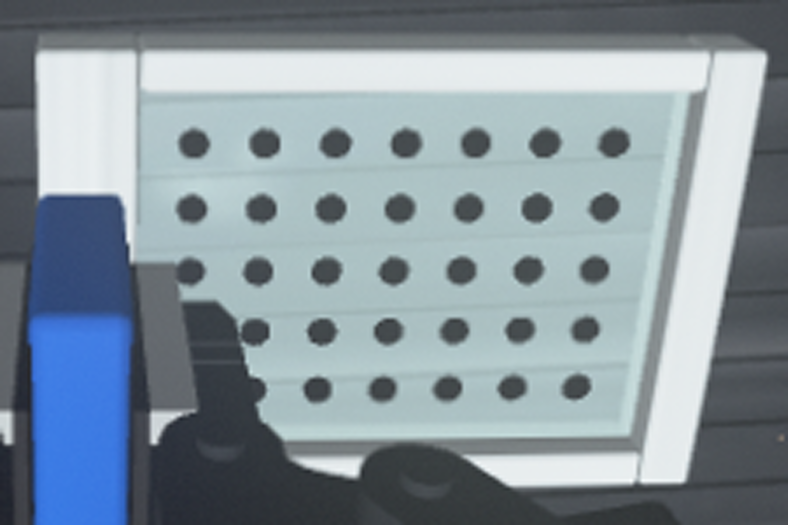

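```bash
python3 - <<'E'
from h import *
np.set_printoptions(precision=4,suppress=True)
cp=camera_params("wrist")
O=np.array([(-100,35,10),(0,35,10),(0,-35,10),(-100,15,46),(-88,15,46),(-100,-15,46),(-88,-15,46)])/1000.
I=np.array([(37,50),(767,53),(686,484),(40,197),(122,197),(27,318),(132,318)])/3.5+[300,212]
ok,rv,tv=cv2.solvePnP(O,I,cp["K"],cp["dist"])
q,_=cv2.projectPoints(O,rv,tv,cp["K"],cp["dist"]);print((q.reshape(-1,2)-I))
A=np.load("pics/w2s.npy");T=np.eye(4);T[:3,:3]=cv2.Rodrigues(rv)[0];T[:3,3]=tv.ravel()
W=np.eye(4);W[:3,:3]=A[:,1:];W[:3,3]=A[:,0]
TS=cp["tool_from_camera"]@T
S=W@TS
print(S);print("tilt deg pitch,roll",np.degrees(np.arcsin(-S[2,0])),np.degrees(np.arcsin(S[2,1])),"yaw",np.degrees(np.arctan2(S[1,0],S[0,0])))
print(A[:,0])
np.save("TS.npy",TS)
fin=S@[-.094,0,.028,1];print("fin",fin)
E
```

```text
[[ 78.6611 299.8015]
 [-30.8666 -17.8664]
 [-30.7532  -2.5184]
 [102.9478  56.105 ]
 [-24.0412 -52.2531]
 [108.7371 -94.3446]
 [-99.8216  -9.6162]]
[[-0.9322 -0.2808  0.2283  0.4013]
 [ 0.334  -0.9105  0.2438  0.4614]
 [ 0.1394  0.3035  0.9426  0.173 ]
 [ 0.      0.      0.      1.    ]]
tilt deg pitch,roll -8.016003806802487 17.669400800466544 yaw 160.28830470654472
[0.477  0.3678 0.0897]
fin [0.4953 0.4369 0.1863 1.    ]
```

```bash
python3 - <<'E'
from h import *
np.set_printoptions(precision=4,suppress=True)
cp=camera_params("wrist")
O=np.array([(-100,35,10),(0,35,10),(0,-35,10),(-100,15,46),(-88,15,46),(-100,-15,46),(-88,-15,46)])/1000.
I=np.array([(37,50),(767,53),(686,484),(40,197),(122,197),(27,318),(132,318)])/3.5+[300,212]
A=np.load("pics/w2s.npy");W=np.eye(4);W[:3,:3]=A[:,1:];W[:3,3]=A[:,0]
S0=np.eye(4);S0[:3,:3]=Rt(np.radians(-2.4))@Rt(0).T;S0[:3,3]=A[:,0]+S0[:3,:3]@[.094,0,-.041]
T0=np.linalg.inv(W@cp["tool_from_camera"])@S0
rv0=cv2.Rodrigues(T0[:3,:3])[0];tv0=T0[:3,3].reshape(3,1).copy()
q,_=cv2.projectPoints(O,rv0,tv0,cp["K"],cp["dist"]);print("nominal err",(q.reshape(-1,2)-I))
ok,rv,tv=cv2.solvePnP(O,I,cp["K"],cp["dist"],rv0,tv0,True,cv2.SOLVEPNP_ITERATIVE)
q,_=cv2.projectPoints(O,rv,tv,cp["K"],cp["dist"]);print((q.reshape(-1,2)-I))
T=np.eye(4);T[:3,:3]=cv2.Rodrigues(rv)[0];T[:3,3]=tv.ravel()
TS=cp["tool_from_camera"]@T
S=W@TS
print(S);print("pitch,roll",np.degrees(np.arcsin(-S[2,0])),np.degrees(np.arcsin(S[2,1])),"yaw",np.degrees(np.arctan2(S[1,0],S[0,0])))
np.save("TS.npy",TS);print("fin",S@[-.094,0,.028,1])
E
```

```text
nominal err [[-0.9151  3.0228]
 [ 6.1895  2.2082]
 [ 3.9722  5.2369]
 [-4.5226 40.3817]
 [ 4.1613 40.3615]
 [ 0.4146 70.9491]
 [ 0.1174 70.929 ]]
[[ 20.7776 -10.0573]
 [ -9.1027  -1.3118]
 [ -0.0546  -3.0046]
 [ -1.2598  -7.4276]
 [ -3.0058  -5.3288]
 [  2.0858  11.5315]
 [ -6.9116  14.6672]]
[[ 0.9464  0.0556 -0.3183  0.5793]
 [-0.0056  0.9878  0.1557  0.3573]
 [ 0.323  -0.1455  0.9351  0.0312]
 [ 0.      0.      0.      1.    ]]
pitch,roll -18.845287572191996 -8.367050074563348 yaw -0.3413970624931352
fin [0.4814 0.3622 0.027  1.    ]
```

```bash
python3 - <<'E'
from h import *
np.set_printoptions(precision=4,suppress=True)
cp=camera_params("wrist")
O=np.array([(-100,35,10),(0,35,10),(0,-35,10),(-100,15,10),(-88,15,10),(-100,15,46),(-88,15,46)])/1000.
I=np.array([(37,50),(767,53),(686,484),(40,197),(122,197),(27,318),(132,318)])/3.5+[300,212]
A=np.load("pics/w2s.npy");W=np.eye(4);W[:3,:3]=A[:,1:];W[:3,3]=A[:,0]
S0=np.eye(4);S0[:3,:3]=Rt(np.radians(-2.4))@Rt(0).T;S0[:3,3]=A[:,0]+S0[:3,:3]@[.094,0,-.041]
T0=np.linalg.inv(W@cp["tool_from_camera"])@S0
rv0=cv2.Rodrigues(T0[:3,:3])[0];tv0=T0[:3,3].reshape(3,1).copy()
q,_=cv2.projectPoints(O,rv0,tv0,cp["K"],cp["dist"]);print("nominal err",(q.reshape(-1,2)-I))
ok,rv,tv=cv2.solvePnP(O,I,cp["K"],cp["dist"],rv0,tv0,True,cv2.SOLVEPNP_ITERATIVE)
q,_=cv2.projectPoints(O,rv,tv,cp["K"],cp["dist"]);print((q.reshape(-1,2)-I))
T=np.eye(4);T[:3,:3]=cv2.Rodrigues(rv)[0];T[:3,3]=tv.ravel()
TS=cp["tool_from_camera"]@T
S=W@TS
print(S);print("pitch,roll",np.degrees(np.arcsin(-S[2,0])),np.degrees(np.arcsin(S[2,1])),"yaw",np.degrees(np.arctan2(S[1,0],S[0,0])))
np.save("TS.npy",TS);print("fin",S@[-.094,0,.028,1])
E
```

```text
nominal err [[-0.9151  3.0228]
 [ 6.1895  2.2082]
 [ 3.9722  5.2369]
 [-1.2405  1.5138]
 [ 0.7236  1.4986]
 [-0.8083  5.8103]
 [ 1.3042  5.79  ]]
[[-0.3947  1.6072]
 [-0.2308  0.0161]
 [ 0.227   0.4384]
 [-0.5589 -1.1404]
 [ 0.5416 -1.2339]
 [-0.2005  0.1724]
 [ 0.5699  0.0724]]
[[ 0.9993  0.0367 -0.0037  0.5712]
 [-0.0367  0.9993  0.0082  0.3632]
 [ 0.004  -0.008   1.      0.0436]
 [ 0.      0.      0.      1.    ]]
pitch,roll -0.22968593937290313 -0.4608274881688608 yaw -2.1018031631902585
fin [0.4771 0.3669 0.0712 1.    ]
```

```bash
cat >> h.py <<'E'
SY=np.radians(8.6);U=np.array([np.cos(SY),np.sin(SY)]);N=np.array([-U[1],U[0]])
A0=.5170;L0=.1427
def tcp_for(fx,lat=0.,z=.06): # front edge at stage x fx (m)
    return np.r_[(A0+fx-.094)*U+(L0+lat)*N,z]
def st(s): # front x, lateral, force in stage axes
    p=s["position"][:2];f=s["wrist_force"]
    return np.array([1e3*(p@U-A0+.094),1e3*(p@N-L0),1e3*s["position"][2],f[:2]@U,f[:2]@N,f[2]])
E
python3 - <<'E'
from h import *
np.set_printoptions(precision=4,suppress=True)
p=tcp_for(.008,.0004,.085)
move_l([.4774,.3681,.10],feed=.1)
movep(p+[0,0,.01],Rt(SY))
move_l(p+[0,0,-.01],feed=.1)
s=sense();print(s["time_s"],st(s),s["finger_gap"],s["joint_pos"]);np.save("pics/w3s.npy",np.c_[s["position"],s["tcp_rot"]])
im,d=camera("wrist");cv2.imwrite("pics/w3.png",im[:,:,::-1])
im,d=camera("side");cv2.imwrite("pics/s3.png",cv2.resize(im[200:300,250:430,::-1],None,fx=4.4,fy=4.4,interpolation=cv2.INTER_CUBIC))
E
```

```text
15.6417 [ 8.2409  1.215  74.5766 -0.1167 -0.2011 -0.6214] 0.011286410736276944 [-0.5105  0.3832 -0.0654  2.2006  0.0456  0.5598 -0.4585]
```

View pics/w3.png

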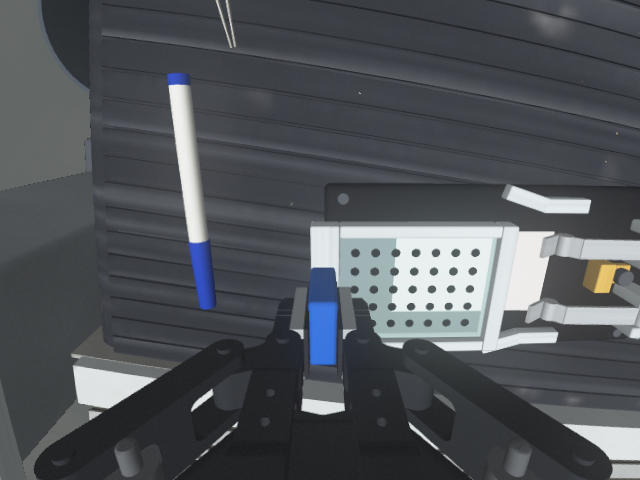

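View pics/s3.png

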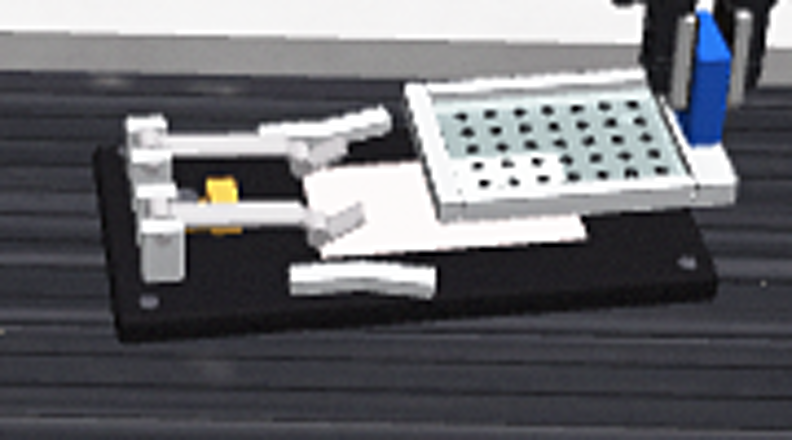

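```bash
python3 - <<'E'
import cv2
p=cv2.imread("pics/w3.png")
cv2.imwrite("pics/w3a.png",cv2.resize(p[175:365,480:640],None,fx=3.1,fy=3.1,interpolation=cv2.INTER_CUBIC))
E
```

```text
(no output)
```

View pics/w3a.png

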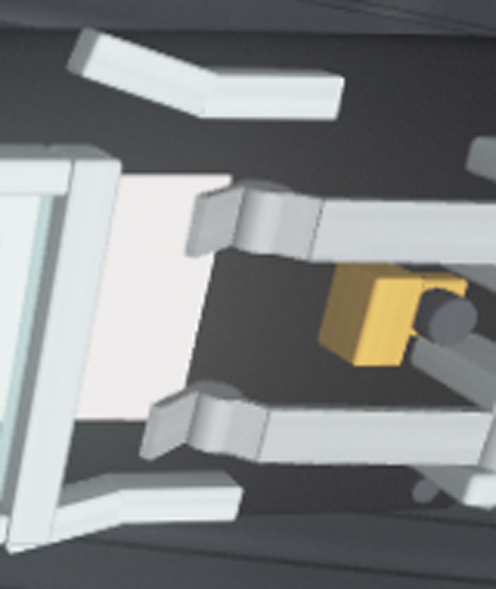

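```bash
python3 - <<'E'
from h import *
np.set_printoptions(precision=1,suppress=True)
A=np.load("pics/w3s.npy");cp=camera_params("wrist");s=dict(position=A[:,0],tcp_rot=A[:,1:])
P,R=wpose(s,cp)
def f(l,z):
    q=ray(cp,np.array(l,float)/3.1+np.array([480,175]),z,P,R)[:,:2]
    return 1e3*np.c_[q@U-A0,q@N-L0]
print("guide+",f([(203,119),(337,121)],.019))
print("guide-",f([(110,490),(240,490)],.019),f([(118,475),(240,473)],.012))
print("clips",f([(400,199),(400,262)],.0245).mean(0),f([(400,408),(400,463)],.0245).mean(0))
print("stopx",f([(375,275),(355,365)],.023))
zt=A[2,0]-.0415+.010
for dz in(0,-.0045):print("slide front",f([(121,160),(10,548)],zt+dz))
print("screw",1e3*0, )
TS=np.load("TS.npy");W=np.eye(4);W[:3,:3]=A[:,1:];W[:3,3]=A[:,0];S=W@TS;print("pnp front",1e3*(S[:2,3]@U-A0),1e3*(S[:2,3]@N-L0),S[2,3],np.degrees(np.arctan2(S[1,0],S[0,0])))
E
```

```text
guide+ [[33.4 37.8]
 [58.4 37.7]]
guide- [[ 30.6 -36.5]
 [ 57.6 -37.2]] [[ 36.2 -37.8]
 [ 62.3 -38. ]]
clips [71.  19.2] [ 83.1 -22.4]
stopx [[69.8 10.1]
 [70.8 -8. ]]
slide front [[  5.2  37.5]
 [ -1.  -31.4]]
slide front [[  8.   36.2]
 [  1.5 -34.8]]
screw 0.0
pnp front 8.469059954759883 0.6980243240313488 0.028372211540258256 8.968646972590635
```

```bash
python3 - <<'E'
from h import *
np.set_printoptions(precision=2,suppress=True)
p=tcp_for(.008,-.0003,.062)
move_l(p,feed=.05);print(st(sense()))
p=tcp_for(.008,-.0003,.050)
print(move_l(p,feed=.012,until_force=3))
s=sense();print(s["time_s"],st(s),s["ft_torque"]);np.save("pics/w4s.npy",np.c_[s["position"],s["tcp_rot"]])
im,d=camera("side");cv2.imwrite("pics/s4.png",cv2.resize(im[200:300,250:430,::-1],None,fx=4.4,fy=4.4,interpolation=cv2.INTER_CUBIC))
E
```

```text
[ 7.72 -0.45 61.63  0.19  0.59 -1.29]
True
16.6833 [ 8.13 -0.23 57.59 -0.14  0.75  4.66] [-0.    0.06 -0.05]
```

View pics/s4.png

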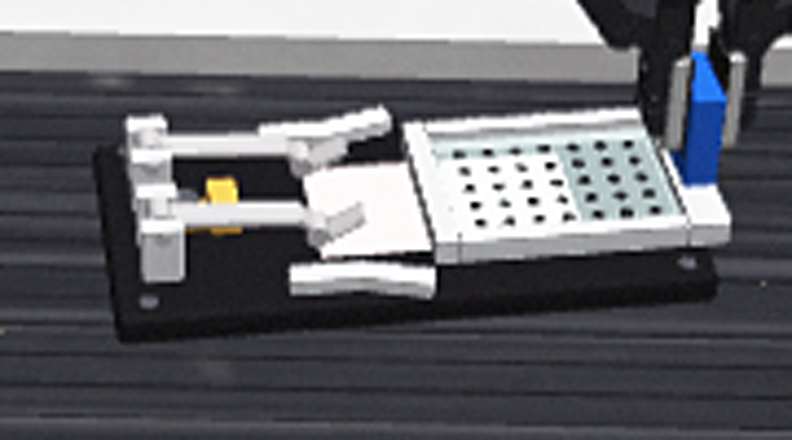

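```bash
python3 - <<'E'
from h import *
np.set_printoptions(precision=2,suppress=True)
command_gripper(.03,100)
s=sense();p=s["position"].copy();print(st(s))
p[2]=.0515
print(move_l(p,feed=.04,until_force=5));print(st(sense()))
command_gripper(0,100)
s=sense();print(s["time_s"],st(s),s["finger_gap"])
np.save("pics/w5s.npy",np.c_[s["position"],s["tcp_rot"]])
im,d=camera("wrist");cv2.imwrite("pics/w5.png",im[:,:,::-1])
E
```

```text
[ 7.13 -0.67 56.83  0.15  0.11 -0.48]
False
[ 6.81 -0.8  51.08  0.65 -0.18 -0.42]
17.65 [ 7.3  -0.62 51.67 -0.64 -0.71  2.38] 0.010901153240745257
```

View pics/w5.png

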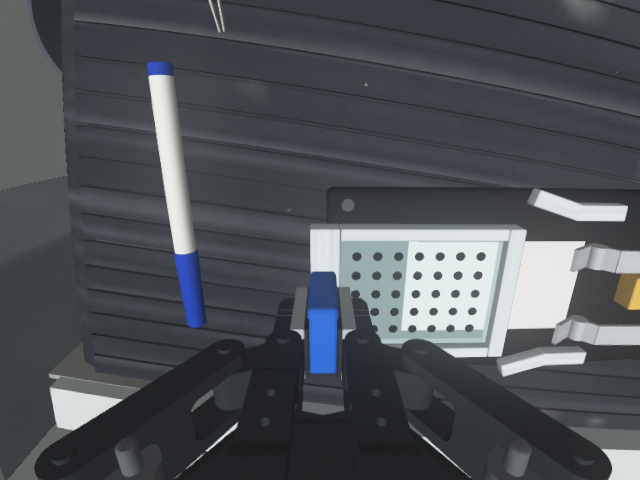

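```bash
python3 - <<'E'
import cv2
p=cv2.imread("pics/w5.png")
cv2.imwrite("pics/w5a.png",cv2.resize(p[180:385,300:640],None,fx=2.35,fy=2.35,interpolation=cv2.INTER_CUBIC))
E
```

```text
(no output)
```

View pics/w5a.png

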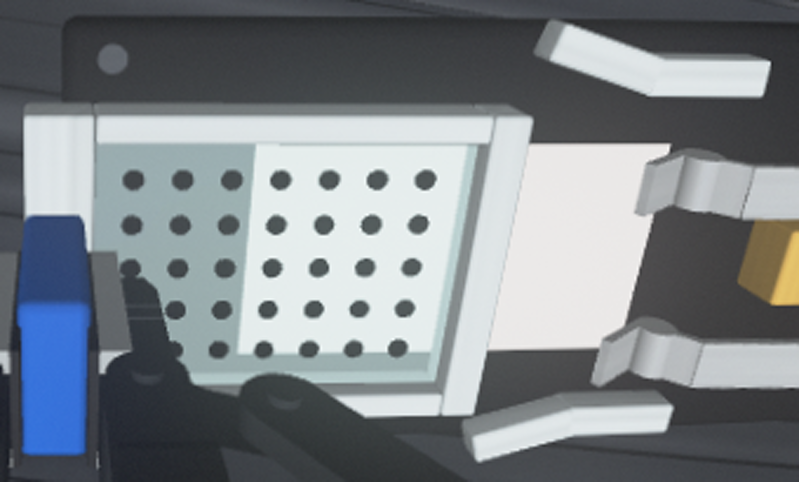

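```bash
python3 - <<'E'
from h import *
np.set_printoptions(precision=1,suppress=True)
A=np.load("pics/w5s.npy");cp=camera_params("wrist");s=dict(position=A[:,0],tcp_rot=A[:,1:])
P,R=wpose(s,cp)
def f(l,z):
    q=ray(cp,np.array(l,float)/2.35+np.array([300,180]),z,P,R)[:,:2]
    return 1e3*np.c_[q@U-A0,q@N-L0]
print("guide+",f([(650,95),(764,97)],.019))
print("guide-",f([(565,406),(668,402)],.019),"bottom edge",f([(570,395),(668,392)],.012))
print("slide RL,FL,FR",f([(24,115),(532,118),(472,414)],.022))
print("noses L,R",f([(695,151),(690,214)],.0245).mean(0),f([(650,320),(645,380)],.0245).mean(0))
print("screw",f([(113,59)],.012))
E
```

```text
guide+ [[33.  38.3]
 [58.5 38. ]]
guide- [[ 30.9 -35.8]
 [ 56.4 -35.7]] bottom edge [[ 36.9 -38. ]
 [ 62.2 -38.1]]
slide RL,FL,FR [[-92.4  35. ]
 [  7.   34.4]
 [  7.  -35. ]]
noses L,R [42.4 21.5] [ 42.5 -17.7]
screw [[-74.8  43.6]]
```

```bash
cat >> h.py <<'E'
def push(fx,lat,z,feed,uf):
    r=move_l(tcp_for(fx+3e-4,lat,z),feed=feed,until_force=uf);s=sense();print(round(s["time_s"],2),r,st(s),s["ft_torque"]);return s
E
python3 - <<'E'
from h import *
np.set_printoptions(precision=2,suppress=True)
push(.026,.0006,.0518,.04,6)
push(.035,.0006,.0518,.02,10)
s=push(.042,.0006,.0518,.02,14)
im,d=camera("wrist");cv2.imwrite("pics/w6.png",im[:,:,::-1]);np.save("pics/w6s.npy",np.c_[s["position"],s["tcp_rot"]])
E
```

```text
18.33 False [26.52  0.57 51.69  0.24 -0.   -0.7 ] [ 0.01 -0.14  0.02]
18.93 False [35.33  0.53 51.73  0.44  0.56 -0.8 ] [-0.01  0.08 -0.01]
19.43 False [39.89  0.5  51.73 -7.72 -0.06  5.98] [-0.07  1.07  0.01]
```

View pics/w6.png

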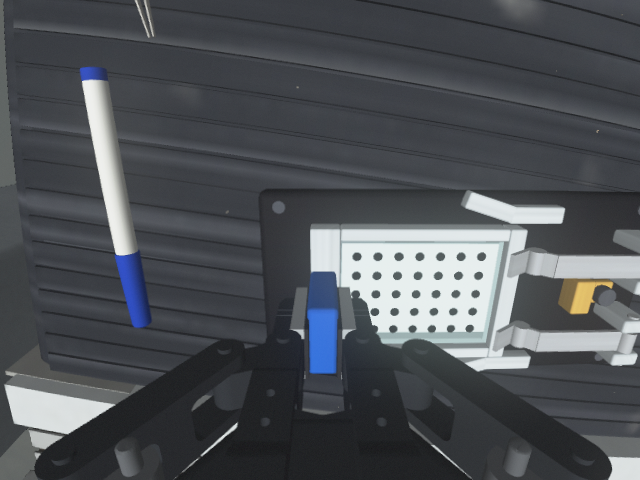

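```bash
python3 - <<'E'
from h import *
np.set_printoptions(precision=2,suppress=True)
for c in (.044,.046,.048,.050):
    s=push(c,.0006,.0518,.02,15)
    if -st(s)[3]>14:break
E
```

```text
19.73 False [41.48  0.5  51.74 -8.43  0.62  7.1 ] [-0.13  1.21  0.05]
19.98 False [ 42.76   0.47  51.71 -10.52   0.2    9.78] [-0.16  1.45 -0.01]
20.23 False [46.39  0.62 51.8  -4.29 -0.85  3.05] [-0.05  0.71  0.02]
20.48 False [49.59  0.59 51.72 -3.87  0.81  3.71] [-0.01  0.67  0.06]
```

```bash
python3 - <<'E'
from h import *
np.set_printoptions(precision=2,suppress=True)
for c in (.053,.056,.0575,.0585,.0595,.0605):
    s=push(c,.0006,.0518,.02,10)
    if -st(s)[3]>9:break
im,d=camera("side");cv2.imwrite("pics/s7.png",cv2.resize(im[200:300,250:430,::-1],None,fx=4.4,fy=4.4,interpolation=cv2.INTER_CUBIC))
im,d=camera("wrist");cv2.imwrite("pics/w7.png",im[:,:,::-1])
E
```

```text
20.78 False [53.84  0.59 51.69 -1.47  0.11 -1.15] [-0.06  0.26  0.04]
21.08 False [57.72  0.57 51.8   3.47  0.01 -5.03] [ 0.07 -0.44  0.04]
21.33 False [57.82  0.54 51.78  0.49  1.17 -1.91] [ 0.   -0.07  0.  ]
21.58 False [58.07  0.56 51.78 -3.2  -1.15  0.01] [-0.04  0.47 -0.02]
21.83 False [59.45  0.6  51.76 -2.64 -0.07  1.39] [-0.05  0.52 -0.02]
22.08 False [60.82  0.57 51.71 -2.5   0.38 -1.57] [-0.05  0.49  0.01]
```

View pics/s7.png

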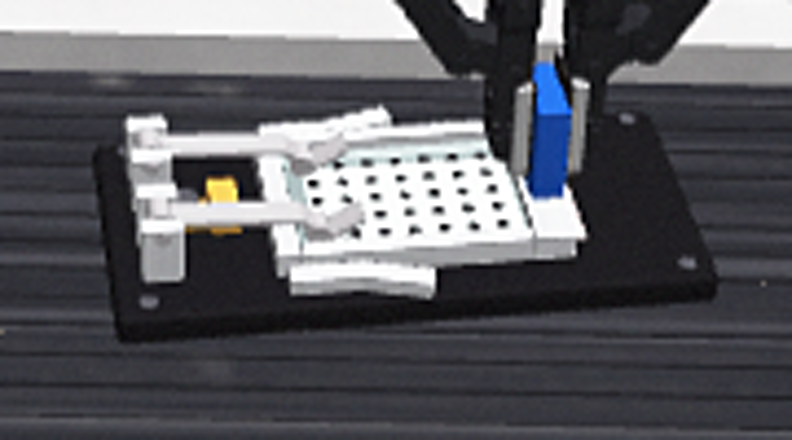

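View pics/w7.png

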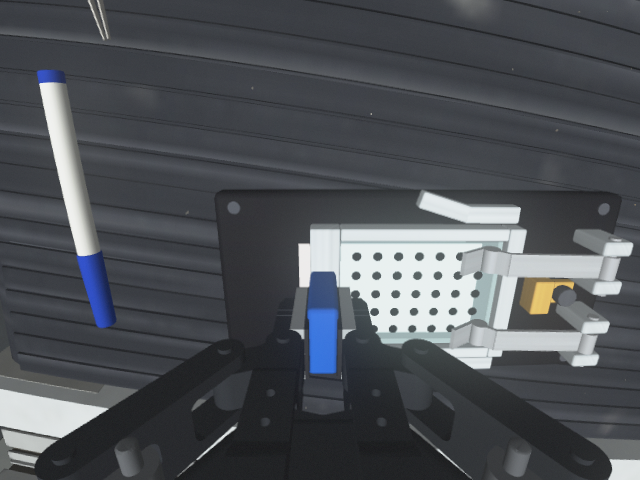

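```bash
python3 - <<'E'
from h import *
np.set_printoptions(precision=2,suppress=True)
c=.0605
while c<.080:
    c+=.001
    s=push(c,.0006,.0518,.012,9)
    if -st(s)[3]>6:break
E
```

```text
22.43 False [61.95  0.58 51.76 -2.65 -0.58 -2.19] [-0.06  0.44  0.02]
22.68 False [62.95  0.55 51.77 -2.84 -0.28 -1.66] [-0.09  0.43  0.  ]
22.93 False [63.95  0.57 51.77 -1.97 -0.07 -1.57] [0.   0.46 0.  ]
23.18 False [64.93  0.57 51.78 -2.32 -0.02 -1.66] [-0.08  0.5   0.03]
23.43 False [65.91  0.59 51.77 -1.95  0.87 -0.52] [-0.06  0.47 -0.04]
23.68 False [66.92  0.58 51.78 -1.75 -0.97 -2.12] [-0.08  0.47  0.01]
23.93 False [67.96  0.59 51.79 -2.31 -0.1  -2.69] [-0.09  0.41  0.02]
24.18 False [68.92  0.61 51.79 -2.05  0.64 -2.02] [-0.08  0.5   0.03]
24.43 False [69.82  0.61 51.77 -2.91  0.35 -0.35] [-0.04  0.52 -0.  ]
24.68 False [69.87  0.61 51.76 -5.55 -0.41  1.89] [-0.1   0.89 -0.07]
24.93 False [69.87  0.57 51.74 -8.03  0.25  3.92] [-0.16  1.24 -0.05]
```

```bash
python3 - <<'E'
from h import *
np.set_printoptions(precision=2,suppress=True)
c=.0715
while c<.0760:
    c+=.0005
    s=push(c,.0006,.0518,.012,8)
    f=np.mean([st(sense())[3] for _ in range(3)])
    if f<-11.6:break
for i in range(4):
    sleep(.15);print(st(sense()))
E
```

```text
25.18 False [69.88  0.57 51.75 -9.63 -0.08  4.45] [-0.19  1.45 -0.05]
25.43 False [69.91  0.58 51.75 -8.88 -0.23  7.06] [-0.16  1.67  0.03]
25.68 False [ 69.93   0.58  51.78 -11.09   0.36   8.01] [-0.18  1.84  0.  ]
25.93 False [ 69.93   0.58  51.76 -13.14  -0.05   9.47] [-0.24  2.01 -0.02]
[ 69.92   0.58  51.77 -12.6   -0.65   9.94]
[ 69.95   0.58  51.77 -12.47  -0.32   8.09]
[ 69.94   0.57  51.78 -12.64  -0.55   9.33]
[ 69.91   0.58  51.75 -12.51  -0.69   9.36]
```

```bash
python3 - <<'E'
from h import *
np.set_printoptions(precision=2,suppress=True)
push(.0702,.0006,.0518,.012,None)
command_gripper(.035,40);s=sense();print(s["finger_gap"],st(s))
p=s["position"].copy();p[2]=.13
print(move_l(p,feed=.06,until_force=5))
s=sense();print(s["time_s"],st(s));np.save("pics/w8s.npy",np.c_[s["position"],s["tcp_rot"]])
im,d=camera("side");cv2.imwrite("pics/s8.png",cv2.resize(im[200:300,250:430,::-1],None,fx=4.4,fy=4.4,interpolation=cv2.INTER_CUBIC))
im,d=camera("wrist");cv2.imwrite("pics/w8.png",im[:,:,::-1]);cv2.imwrite("pics/w8a.png",cv2.resize(im[190:340,290:560,::-1],None,fx=2.9,fy=2.9,interpolation=cv2.INTER_CUBIC))
E
```

```text
26.96 False [69.84  0.61 51.78 -6.88 -0.15  2.33] [-0.11  1.    0.01]
0.03461792441731265 [71.62  0.68 52.14  0.66  0.47  0.49]
False
28.7667 [ 71.34   0.59 129.58   1.25  -0.82   0.09]
```

View pics/s8.png

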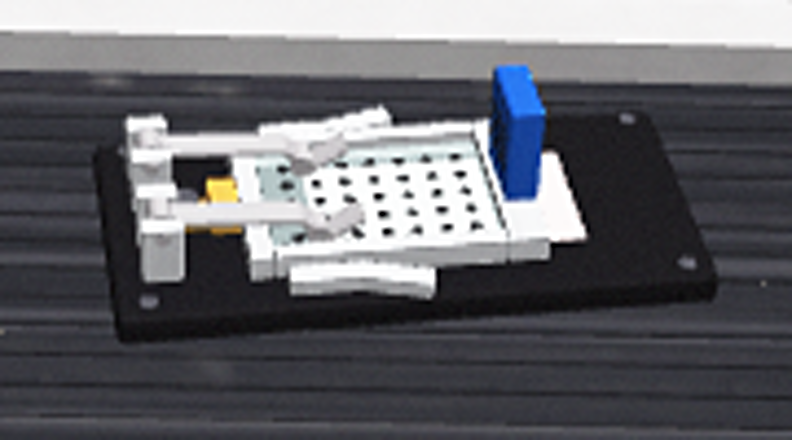

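View pics/w8a.png

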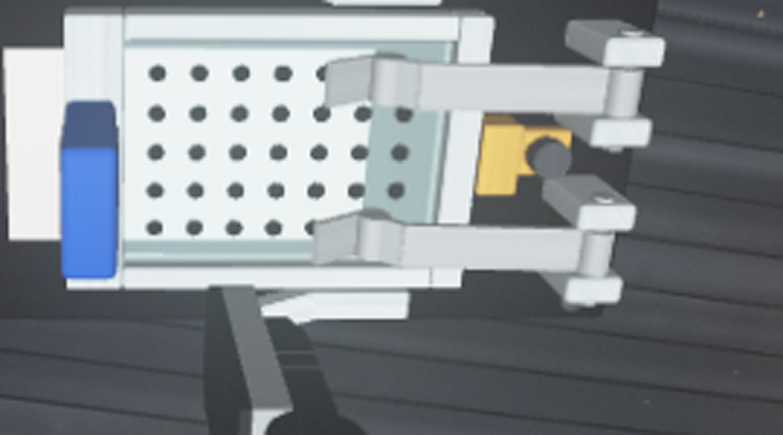

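```bash
python3 - <<'E'
import cv2
p=cv2.imread("pics/w8.png")
cv2.imwrite("pics/w8b.png",cv2.resize(p[220:265,430:495],None,fx=12,fy=12,interpolation=cv2.INTER_CUBIC))
E
```

```text
(no output)
```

View pics/w8b.png

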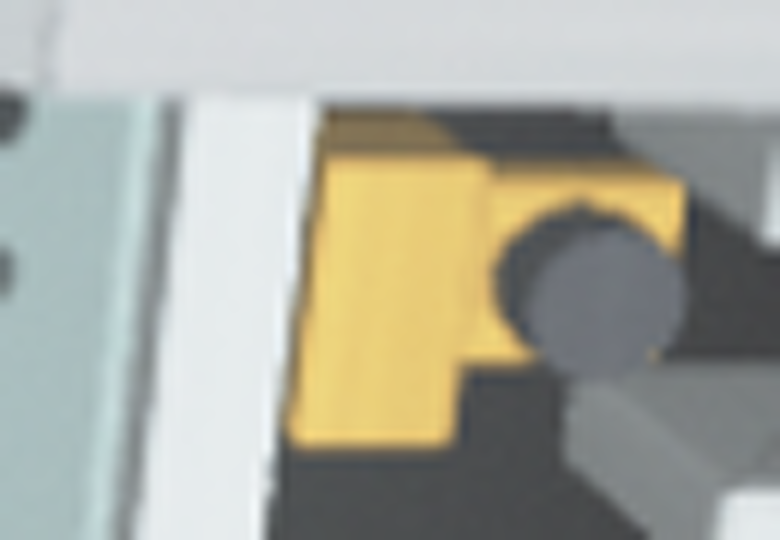

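```bash
python3 - <<'E'
from h import *
s=sense();p=s["position"].copy();p[2]=.22
move_l(p,feed=.1);sleep(.3)
im,d=camera("side");cv2.imwrite("pics/s9.png",im[:,:,::-1])
print(sense()["time_s"],st(sense()))
E
```

```text
30.2667 [ 7.13140535e+01  5.27315167e-01  2.19683630e+02 -6.93150782e-01
  3.03569613e-02 -1.08428128e-01]
```

View pics/s9.png

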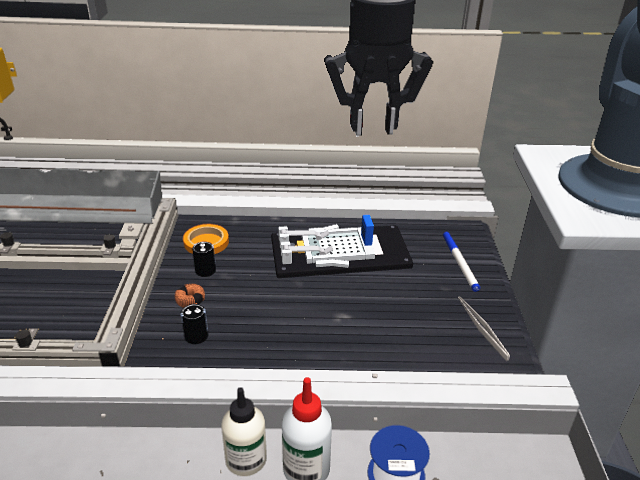

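The picture shows the slide flat and home on the stage at about (345,243). The gripper is clear of it, and the pen, tweezers, capacitors, coil and tape roll are at their starting pixels.

```bash
python3 -c "
from rig import *
finish_job()"
```

```text
the job is handed in; nothing more can be done
```

The slide is home on the stage: flat, both clips down on the glass, its front bar against the brass stop. I handed the job in at about 30 s.

- **Approach:** I raised the arm nearly upright to turn past the post, then gripped the slide by its fin and laid it on the near end of the bed.
- **Grip:** The slide had slipped about 4 mm in the grip by the time I laid it down. I let go and gripped it again lower, with more force, before pushing.
- **Clips:** Riding up took about 10 N. Both clips snapped down with the front edge near 58 mm, as expected.
- **Stop:** I felt it at about 70 mm beyond the stage point. The wrist read about 12.5 N while I held the slide there for over half a second, and no reading passed 13.2 N. Taking off about 2 to 3 N of sliding and bed friction, that is an estimated 10 N on the stop; I could not measure the stop force directly.
- **Last checks:** After release, the wrist and side pictures show the bar against the stop and both clips on the glass. The gripper was well clear, its force reading was near zero, and the other items were where they started. I judged the clip positions only from the pictures, since the robot's state gives no clip angles.

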